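# Index the spindle flat and hold the pulley on it

### The arm

A 7-joint arm with a two-finger parallel gripper is mounted at the origin on the work surface. World frame = base frame: x ahead of the robot, y to its left, z up, the work surface at z = 0. Lengths are in m, angles in degrees, forces in N, time in s.
With the tool pointing down it reaches from about 0.425 to 0.95 m from the base axis. Payload 16.7 kg.
Tool frame: the origin (TCP) lies midway between the tips of the shut fingers; the grasp point (between the pads) lies 19 mm behind it; x points along the fingers, z is the direction in which the jaws open and shut, and the axes are right-handed (so a half turn about x gives the same grasp; the last joint's range is limited). The gripper opens to 94 mm and grips with 3 to 60 N. Pads are 16 mm wide; open, the fingers measure 119 mm over their backs; the gripper's body (75 mm by 177 mm) begins 78 mm behind the grasp point.
Start: joints at [63.283, 24.414, 4.234, 92.017, -1.954, 63.644, -3.845], TCP at [0.21, -0.641, 0.205] pointing down, gripper open.
Joint ranges: [-163.25, 163.25], [-28.42, 122.38], [-70.27, 78.77], [12.13, 141.07], [-58.53, 238.53], [9.26, 117.41], [-156.51, 156.51]. Speed limits (degrees/s): [108.29, 108.29, 136.94, 136.94, 172.46, 172.46, 172.46].

### API

Orientations are given as a 3x3 rotation matrix whose columns are the frame's x, y, z axes.
In Python, from plant import manip, cams, job, telemetry gives the robot as it stands. Calls block until the motion is done:
- manip.move_to(position, orientation): joint-space move of the TCP to a pose.
- manip.move_linear(position, vel=0.15, ori=None, contact_N=None): straight line of the TCP; ori=None keeps the orientation; vel is the mean speed in m/s. With contact_N (N) it stops when the force on the tool has changed by that much, and returns True; else False.
- manip.set_joints(angles): joint-space move.
- manip.move_gripper(opening, f_grip=None): opening from 0.0 (shut) to 1.0 (fully open); f_grip is the grip in N (None keeps the last); returns when the fingers have stopped.
- manip.pause(seconds).
- manip.inverse_kinematics(position, orientation): joint angles nearest the present ones, or None.
- cams.read_camera(name): name is "scene" or "top" or "wrist"; returns (picture, depth): 384x512x3 uint8, red, green, blue; 384x512 float32, m along the optical axis (not along the pixel's ray), 0 where there is no reading.
- cams.camera_params(name): a dict with "vfov" (degrees; the focal length in pixels is half the picture's height over the tangent of half this angle, whatever the lens; pixels are square), "cx", "cy" (the principal point, pixels), "k1" (the pictures are not rectified: a ray, as slopes to the right and down, at radius r is drawn at 1 + k1 r^2 times it, then the intrinsics apply), "rvec" (rotation vector, rad) and "tvec" (3), from world to camera coordinates, as OpenCV has them; the wrist camera has in their place "tool_from_camera" (4x4, takes a point from camera to tool coordinates, whose origin is the TCP and whose axes are the tool frame's). Camera axes: x right, y down, z forward; pixel columns grow to the right and rows downward; lengths in m; the calibration is good to about 2 mm. A picture is of the moment at which its call begins: read the wrist's pose just before it. camera_params takes no time and is no camera call.
A pose or a line that the arm cannot do raises manip.Unreachable and nothing moves.
- job.finish_job(): hands the job in, once; it reports no verdict.
Readings, each from a call of its own:
- telemetry.read_clock(): time.
- telemetry.read_qpos(): joint angles.
- telemetry.read_qd(): joint speeds.
- telemetry.read_joint_torque(): joint torques, N m.
- telemetry.read_ee_pos(): TCP position.
- telemetry.read_tool_rot(): TCP orientation.
- telemetry.read_force(): force on the tool from outside, world axes, zero at the start.
- telemetry.read_torque(): the same for the moment, N m.
- telemetry.read_opening(): opening from 0.0 (shut) to 1.0 (fully open).
Only numpy, scipy, OpenCV 4.12 (cv2) and the standard library are available. Lean on these libraries where they do the work, as an engineer would, in place of code of your own. Each camera call takes 0.05 s, during which the arm holds its last target. There are 200 camera calls.

### The job

Pinch the upright spindle stub with one finger on its blue flat and turn it until the flat squarely faces the red index line on the green bearing block. Then lift the square-hubbed pulley off the freely spinning turntable, lower it upright over the stub with its brass set-screw pointing squarely the same way as the flat and level with the flat's middle, clear of the block, and finish while still gripping it there. Leave the other things on the bench where they are and those on the turntable standing on it.

Things in the scene. Friction and masses are not known exactly. Their poses are not given: they have to be found in the camera images.
- block: Fixed green bearing block, foot 120 x 110 mm, body 100 x 90 x 50 mm, with a steel bearing boss (64 mm across) whose top is 60 mm above the bench. Origin: centre of its underside, straight below the stub's axis; z up; its x axis points along the red index line (painted on its top and down its +x side). Place and yaw vary.
- shaft (a joint): Turn of the steel spindle stub about its upright axis, rad, anticlockwise from above; 0: the flat faces the red index line; starts at 0.6 to 1.5. It turns either way with slight friction (0.06 N m) and stays where left. The stub is 20 mm in diameter, its chamfered top 126 mm above the bench. With a finger on its single flat it is 17 mm across, elsewhere up to 20 mm.
- flat (a point): The blue set-screw flat on the stub, 13.5 mm wide and 40 mm tall, from 22 to 62 mm above the boss. Origin: middle of its face, 7 mm from the stub's axis and 102 mm above the bench; x axis: straight out of the flat (horizontal), z up. A short blue mark on the stub's top end points to it too.
- turntable: Foot of the turntable, 110 mm across, on the bench. Origin: centre of its underside. Above it a round aluminium platter with a grey mat, 220 mm across, its top 30 mm above the bench, spins freely about the same axis at the slightest touch and carries the pulley, the bearing and the bushing, each about 65 mm from the axis.
- pulley_hub (a point): Centre of the loose pulley's square hub, on the axis of its 23 mm through bore. Aluminium, 0.2 to 0.4 kg, 42 mm tall: rim 60 mm across, 10 mm tall, at the bottom; hub 34 x 34 x 32 mm on it. This point is 26 mm above the underside, 16 mm below the hub's top, level with the brass set-screw, which sticks 8 mm out of the hub's +x face (red marks on that side). Grip across the y faces. z up.
- bearing: Steel ring, 52 mm across, 15 mm tall, on the platter; leave it there. Origin: centre of its underside.
- bushing: Brass flanged bushing, 44 mm across at the foot, 30 mm tall, on the platter; leave it there. Origin: centre of its underside.
- wrench: Steel spanner 170 mm long lying on the bench between block and turntable, along its x axis; leave it.
- wax_box: Yellow box 60 x 150 x 45 mm at the back; leave it. Origin: centre of its underside.
- wax_bar: Brown wrapped bar 50 x 90 x 40 mm at the back; leave it. Origin: centre of its underside.
- dish: Shallow aluminium dish, 120 mm across, 30 mm tall; leave it. Origin: centre of its underside.
- spray: Spray bottle with red head, 72 mm across, 180 mm tall; leave it. Origin: centre of its underside.
Not all that is in view belongs to the job. Leave any pink or turquoise look-alike of the part that bears pulley_hub alone.

How it is judged:
By the outcome, as a careful person would: the job done as asked, in the order asked, and still so for the second after the job is handed in, while the arm keeps its last pose, push and grip.
It also fails if it takes over 64 s, if anything falls off the work surface, if the arm or the gripper's body presses on something with over 40 N, if the wrist force passes 120 N, or if a joint passes its speed limit or range.

## Working session

There is one attempt and no reset: what is moved stays moved. The work goes in short steps, each a Python script; the robot and the scene stay as the last script left them, time stands still between calls to the robot, and variables do not carry over. Pictures are saved under pics/ and viewed, about 8 in all and at most 12, crops included, and the job is handed in when it is done.

```bash
ls; mkdir -p pics; cat > h.py <<'E'
import numpy as np, cv2
from plant import manip, cams, job, telemetry
def cal(name):
    p=cams.camera_params(name); f=192/np.tan(np.radians(p['vfov'])/2)
    K=np.array([[f,0,p['cx']],[0,f,p['cy']],[0,0,1.]]); d=np.array([p['k1'],0,0,0.])
    if 'rvec' in p:
        R=cv2.Rodrigues(np.array(p['rvec'],float))[0]; t=np.array(p['tvec'],float).ravel()
        return K,d,R.T,-R.T@t
    T=np.array(p['tool_from_camera']); Rt=np.array(telemetry.read_tool_rot()).reshape(3,3); e=np.array(telemetry.read_ee_pos())
    return K,d,Rt@T[:3,:3],Rt@T[:3,3]+e
def snap(name):
    c=cal(name); im,dp=cams.read_camera(name); return im,dp,c
def rays(c,uv):
    n=cv2.undistortPoints(np.array(uv,float).reshape(-1,1,2),c[0],c[1]).reshape(-1,2)
    return np.c_[n,np.ones(len(n))]
def onplane(c,uv,z):
    r=rays(c,uv)@c[2].T; return c[3]+r*((z-c[3][2])/r[:,2])[:,None]
def cloud(dp,c):
    v,u=np.mgrid[0:384,0:512]; r=rays(c,np.c_[u.ravel(),v.ravel()])
    P=(r*dp.ravel()[:,None])@c[2].T+c[3]; return P.reshape(384,512,3)
def proj(c,P):
    R=c[2].T; return cv2.projectPoints(np.array(P,float).reshape(-1,1,3),cv2.Rodrigues(R)[0],-R@c[3],c[0],c[1])[0].reshape(-1,2)
def save(n,im): cv2.imwrite(f'pics/{n}.png',cv2.cvtColor(im,cv2.COLOR_RGB2BGR))
def down(deg): # jaw axis z at yaw deg, tool x down
    a=np.radians(deg); z=np.array([np.cos(a),np.sin(a),0]); x=np.array([0,0,-1.]); return np.c_[x,np.cross(z,x),z]
E
python3 - <<'E'
from h import *
for n in('scene','top'):
    im,dp,c=snap(n); save(n,im); np.savez(f'{n}.npz',im=im,dp=dp)
    print(n,c[3].round(3),c[2][:,2].round(3),c[0][0,0])
print(cams.camera_params('wrist')); print(np.array(telemetry.read_tool_rot()).round(3),telemetry.read_clock())
E
```

```text
pics
scene [ 0.836 -0.561  1.138] [-0.246  0.441 -0.863] 483.4718287793263
top [ 0.442 -0.013  1.512] [ 0.07   0.006 -0.998] 453.0686112752239
{'vfov': 69.42034631982534, 'cx': 259.2505224781176, 'cy': 186.64735372820866, 'k1': -0.001498351165720384, 'tool_from_camera': array([[-2.09441546e-04, -2.67427904e-01,  9.63577850e-01,
        -1.78477783e-01],
       [-1.77980823e-04, -9.63577846e-01, -2.67427941e-01,
         7.74289563e-02],
       [ 9.99999962e-01, -2.27508900e-04,  1.54216196e-04,
         6.23070010e-04],
       [ 0.00000000e+00,  0.00000000e+00,  0.00000000e+00,
         1.00000000e+00]])}
[[-0.     0.95   0.312]
 [ 0.001  0.312 -0.95 ]
 [-1.    -0.    -0.001]] 0.1
```

View pics/top.png

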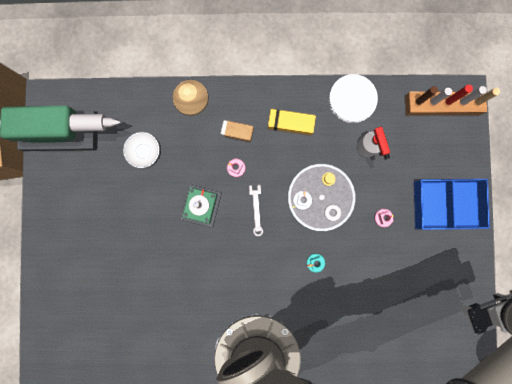

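View pics/scene.png

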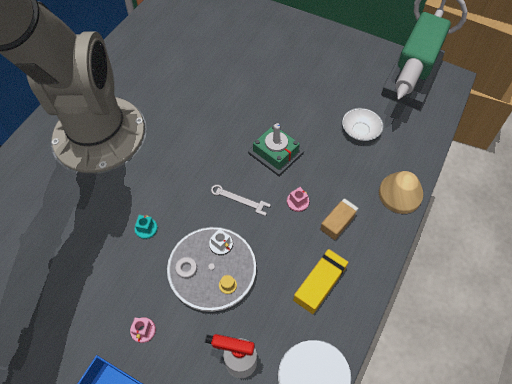

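The top view shows the block at about (201,205) with its red line towards the image top. The turntable is at (322,197), with the pulley at (303,200), the bearing at (333,213) and the bushing at (328,179). The pink and turquoise look-alikes stand off the table.

```bash
python3 - <<'E'
from h import *
z=np.load('top.npz'); im,dp=z['im'],z['dp']; c=cal('top')
for n,uv,h in(('block',(201,205),.06),('tt',(322,197.5),.03),('pul',(303,200),.07),('line',(203,188),.05),('bearing',(333,213),.045),('bush',(328,179),.06),('pink',(236,168),.07),('wr1',(255,190),.0),('wr2',(258,231),0)):
    print(n,onplane(c,[uv],h)[0].round(3))
P=cloud(dp,c)
def fit(lo,hi,x0,y0,r):
    m=(P[...,2]>lo)&(P[...,2]<hi)&(np.hypot(P[...,0]-x0,P[...,1]-y0)<r); q=P[m]; print(len(q),q.mean(0).round(3),((q.min(0)+q.max(0))/2).round(3),np.ptp(q,axis=0).round(3))
b=onplane(c,[(201,205)],.06)[0]; t=onplane(c,[(322,197.5)],.03)[0]; p=onplane(c,[(303,200)],.07)[0]
fit(.035,.068,b[0],b[1],.09); fit(.1,.14,b[0],b[1],.06); fit(.02,.035,t[0],t[1],.13); fit(.055,.085,p[0],p[1],.035)
o=[]
for n,(u,v) in(('top',(201,205)),('top',(305,198))):
    s=im[v-35:v+35,u-35:u+35]; o.append(cv2.resize(s,(400,400),interpolation=cv2.INTER_CUBIC))
save('crop1',np.hstack(o))
E
```

```text
block [0.504 0.177 0.06 ]
tt [ 0.527 -0.216  0.03 ]
pul [ 0.517 -0.15   0.07 ]
line [0.56  0.171 0.05 ]
bearing [ 0.475 -0.249  0.045]
bush [ 0.585 -0.233  0.06 ]
pink [0.622 0.063 0.07 ]
wr1 [0.556 0.003 0.   ]
wr2 [ 0.419 -0.006  0.   ]
812 [0.503 0.182 0.053] [0.503 0.183 0.052] [0.114 0.107 0.032]
37 [0.503 0.182 0.122] [0.503 0.183 0.117] [0.015 0.018 0.033]
2778 [ 0.528 -0.215  0.03 ] [ 0.528 -0.214  0.028] [0.214 0.212 0.015]
92 [ 0.519 -0.152  0.07 ] [ 0.519 -0.151  0.067] [0.042 0.038 0.023]
```

View pics/crop1.png

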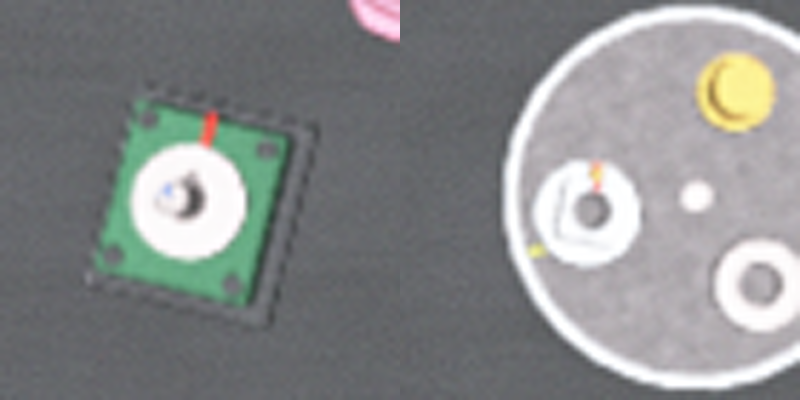

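The left crop shows the red line from (206,145) to (212,115), so the block yaw is about -14°. The blue mark on the stub top (168,190) points up-left. In the right crop the set-screw points up at (597,172). Next I'll take close wrist views of the pulley and the block.

```bash
python3 - <<'E'
from h import *
print('t',telemetry.read_clock())
manip.move_to([.518,-.151,.23],down(-60)); im,dp,c=snap('wrist'); save('w1',im); np.savez('w1.npz',im=im,dp=dp,R=c[2],o=c[3]); print(telemetry.read_clock())
manip.move_to([.503,.182,.23],down(-50)); im2,dp2,c2=snap('wrist'); save('w2',im2); np.savez('w2.npz',im=im2,dp=dp2,R=c2[2],o=c2[3]); print(telemetry.read_clock())
save('w12',cv2.resize(np.hstack([im,im2]),(800,300)))
for y in(-14,166,20,45,60,70,-135,-120,-110): 
    q=manip.inverse_kinematics([.503,.182,.09],down(y)); print(y,None if q is None else np.round(q,0))
E
```

```text
t 0.1
2.2333
3.5417
-14 [  1.  23. -34. 114.  17.  48. -56.]
166 [ 20.  31. -59. 113.  33.  54. 110.]
20 [  6.  24. -40. 114.  20.  49. -25.]
45 [  9.  25. -44. 114.  23.  50.  -2.]
60 [ 11.  26. -46. 114.  24.  50.  12.]
70 [ 12.  27. -48. 114.  25.  51.  21.]
-135 [ -48.   21.   26.  117.  -13.   45. -149.]
-120 [ -10.   21.  -20.  115.   10.   46. -156.]
-110 [  -9.   21.  -22.  115.   11.   46. -146.]
```

View pics/w1.png

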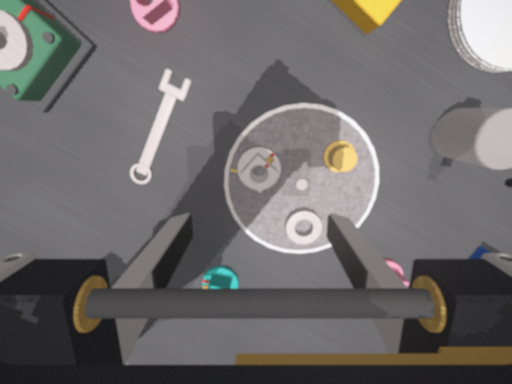

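View pics/w2.png

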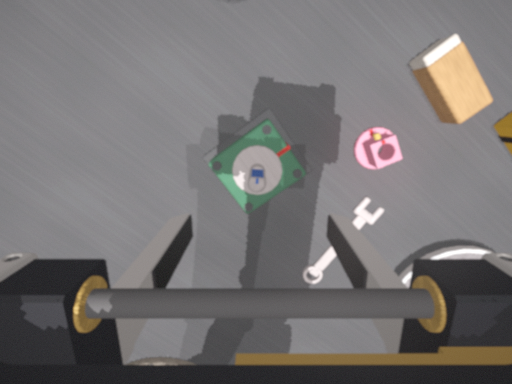

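w1 shows the pulley at (260,172) with its screw towards (270,157). w2 shows the block at (257,168), the red line near (285,151), and the blue flat facing up in the image at (257,174).

```bash
python3 - <<'E'
from h import *
def load(n):
    z=np.load(n+'.npz'); K,d,_,_=cal('wrist'); return z['im'],z['dp'],(K,d,z['R'],z['o'])
im,dp,c=load('w2'); P=cloud(dp,c); hsv=cv2.cvtColor(im,cv2.COLOR_RGB2HSV); H,S,V=cv2.split(hsv)
near=np.hypot(P[...,0]-.503,P[...,1]-.182)<.09
g=((H>60)&(H<95)&(S>90)&near&(P[...,2]>.042)&(P[...,2]<.056))
pts=onplane(c,np.argwhere(g)[:,::-1],.05)[:,:2]
print('green',len(pts),cv2.minAreaRect((pts*1000).astype(np.float32)))
r=((H<8)|(H>172))&(S>120)&near
rp=onplane(c,np.argwhere(r)[:,::-1],.05); 
z=P[r][:,2]; rt=rp[z>.045]; m=rt.mean(0); w,v=np.linalg.eigh(np.cov(rt[:,:2].T)); print('red',len(rt),m.round(4),np.degrees(np.arctan2(v[1,1],v[0,1])),w)
# boss ring
b=near&(S<60)&(P[...,2]>.057)&(P[...,2]<.064); q=onplane(c,np.argwhere(b)[:,::-1],.06)[:,:2]*1000
print('boss',cv2.minEnclosingCircle(q.astype(np.float32)))
hull=cv2.convexHull(q.astype(np.float32)); print(cv2.fitEllipse(hull))
s=near&(P[...,2]>.12)&(P[...,2]<.132); q=onplane(c,np.argwhere(s)[:,::-1],.126)[:,:2]*1000; print('stubtop',len(q),cv2.minEnclosingCircle(q.astype(np.float32)))
bl=(H>105)&(H<130)&(S>110)&near
f=P[bl&(P[...,2]>.08)&(P[...,2]<.122)]; print('flat',len(f),f.mean(0).round(4)); 
if len(f)>5:
    n=np.linalg.svd(f-f.mean(0))[2][2]; print('normal',n.round(2),np.degrees(np.arctan2(n[1],n[0])))
im1,dp1,c1=load('w1'); P1=cloud(dp1,c1)
top=(P1[...,2]>.066)&(P1[...,2]<.08)&(np.hypot(P1[...,0]-.518,P1[...,1]+.151)<.04)
q=onplane(c1,np.argwhere(top)[:,::-1],.072)[:,:2]*1000; print('hub',len(q),cv2.minAreaRect(q.astype(np.float32)))
rim=(P1[...,2]>.036)&(P1[...,2]<.044)&(np.hypot(P1[...,0]-.518,P1[...,1]+.151)<.04)
q=onplane(c1,np.argwhere(rim)[:,::-1],.04)[:,:2]*1000; print('rim',len(q),cv2.minEnclosingCircle(q.astype(np.float32)))
a=cv2.resize(im[120:220,200:320],(480,400),interpolation=cv2.INTER_CUBIC); b=cv2.resize(im1[130:210,225:289],(320,400),interpolation=cv2.INTER_CUBIC); save('crop2',np.hstack([a,b]))
E
```

```text
Traceback (most recent call last):
  File "h.py", line 17, in onplane
    r=rays(c,uv)@c[2].T; return c[3]+r*((z-c[3][2])/r[:,2])[:,None]
      ~~~~^^^^^^
  File "h.py", line 14, in rays
    n=cv2.undistortPoints(np.array(uv,float).reshape(-1,1,2),c[0],c[1]).reshape(-1,2)
      ~~~~~~~~~~~~~~~~~~~^^^^^^^^^^^^^^^^^^^^^^^^^^^^^^^^^^^^^^^^^^^^^^
cv2.error: OpenCV(4.12.0) /io/opencv/modules/calib3d/src/undistort.dispatch.cpp:347: error: (-215:Assertion failed) CV_IS_MAT(_src) && CV_IS_MAT(_dst) && (_src->rows == 1 || _src->cols == 1) && (_dst->rows == 1 || _dst->cols == 1) && _src->cols + _src->rows - 1 == _dst->rows + _dst->cols - 1 && (CV_MAT_TYPE(_src->type) == CV_32FC2 || CV_MAT_TYPE(_src->type) == CV_64FC2) && (CV_MAT_TYPE(_dst->type) == CV_32FC2 || CV_MAT_TYPE(_dst->type) == CV_64FC2) in function 'cvUndistortPointsInternal'
```

```bash
cat > a.py <<'E'
from h import *
def load(n):
    z=np.load(n+'.npz'); K,d,_,_=cal('wrist'); return z['im'],z['dp'],(K,d,z['R'],z['o'])
im,dp,c=load('w2'); P=cloud(dp,c); hsv=cv2.cvtColor(im,cv2.COLOR_RGB2HSV); H,S,V=cv2.split(hsv)
print(c[3],[(p,P[p[1],p[0]].round(4),hsv[p[1],p[0]]) for p in((257,184),(257,174),(268,128),(270,165),(100,100),(283,152),(235,180),(268,150))])
im1,dp1,c1=load('w1'); P1=cloud(dp1,c1); print([P1[p[1],p[0]].round(4) for p in((250,170),(302,185),(259,187))])
a=cv2.resize(im[120:220,200:320],(480,400),interpolation=cv2.INTER_CUBIC); b=cv2.resize(im1[130:210,225:289],(320,400),interpolation=cv2.INTER_CUBIC); save('crop2',np.hstack([a,b]))
E
python3 a.py
```

```text
[0.56311462 0.22972672 0.40832479] [((257, 184), array([0.5034, 0.1828, 0.1249]), array([135,  16, 163], dtype=uint8)), ((257, 174), array([0.509 , 0.1876, 0.1098]), array([111, 140, 135], dtype=uint8)), ((268, 128), array([0.5532, 0.2068, 0.0528]), array([135,   5, 107], dtype=uint8)), ((270, 165), array([0.5196, 0.1752, 0.0592]), array([  3,  13, 172], dtype=uint8)), ((100, 100), array([ 0.4292,  0.4105, -0.0014]), array([120,   4, 137], dtype=uint8)), ((283, 152), array([0.5424, 0.1723, 0.0522]), array([  3, 156, 168], dtype=uint8)), ((235, 180), array([0.4752, 0.1972, 0.0583]), array([ 25,   7, 227], dtype=uint8)), ((268, 150), array([0.5327, 0.1897, 0.0596]), array([  0,  12, 170], dtype=uint8))]
[array([ 0.5166, -0.1402,  0.0702]), array([ 0.5266, -0.217 ,  0.0322]), array([ 0.5037, -0.1605,  0.0725])]
```

View pics/crop2.png

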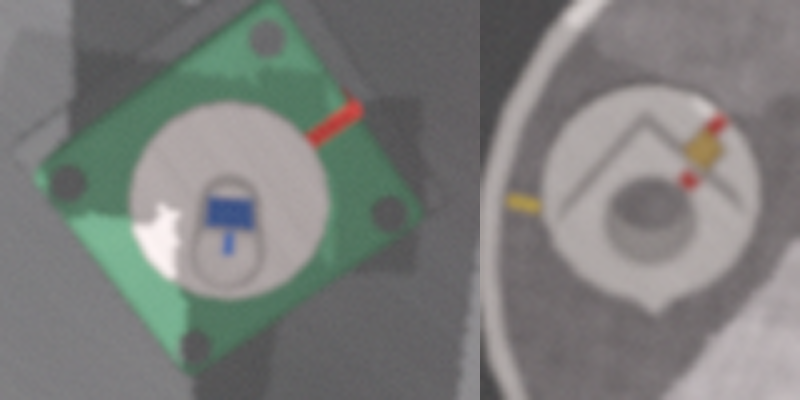

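The crop shows the flat facing straight up in the image, so the flat yaw is about 40°. The red line runs from (315,142) to (360,107). The pulley's screw is at (703,150), with its bore at (650,220).

```bash
cat >> a.py <<'E'
near=np.hypot(P[...,0]-.503,P[...,1]-.182)<.09
g=((H>50)&(H<95)&(S>45)&near&(P[...,2]>.03)&(P[...,2]<.065)).astype(np.uint8)
pts=onplane(c,np.argwhere(g)[:,::-1],.05)[:,:2]
print('green',len(pts),cv2.minAreaRect((pts*1000).astype(np.float32)))
r=((H<8)|(H>172))&(S>100)&near
rt=onplane(c,np.argwhere(r)[:,::-1],.05); m=rt.mean(0); w,v=np.linalg.eigh(np.cov(rt[:,:2].T)); print('red',len(rt),m.round(4),np.degrees(np.arctan2(v[1,1],v[0,1])),w)
b=near&(S<45)&(P[...,2]>.0565)&(P[...,2]<.064); q=onplane(c,np.argwhere(b)[:,::-1],.06)[:,:2]*1000
q=q[np.hypot(q[:,0]-503,q[:,1]-182)<36]
print('boss',cv2.minEnclosingCircle(q.astype(np.float32)),cv2.fitEllipse(cv2.convexHull(q.astype(np.float32))))
s=near&(P[...,2]>.12)&(P[...,2]<.132); q=onplane(c,np.argwhere(s)[:,::-1],.126)[:,:2]*1000; print('stubtop',len(q),cv2.minEnclosingCircle(q.astype(np.float32)))
bl=(H>100)&(H<130)&(S>90)&near
f=P[bl&(P[...,2]>.08)&(P[...,2]<.121)]; print('flat',len(f),f.mean(0).round(4)); 
n=np.linalg.svd(f-f.mean(0))[2][2]; print('normal',n.round(2),np.degrees(np.arctan2(n[1],n[0])))
top=(P1[...,2]>.066)&(P1[...,2]<.08)&(np.hypot(P1[...,0]-.518,P1[...,1]+.151)<.04)
q=onplane(c1,np.argwhere(top)[:,::-1],.072)[:,:2]*1000; print('hub',len(q),cv2.minAreaRect(q.astype(np.float32)))
hs=cv2.cvtColor(im1,cv2.COLOR_RGB2HSV); n1=np.hypot(P1[...,0]-.518,P1[...,1]+.151)<.04
rim=(P1[...,2]>.036)&(P1[...,2]<.046)&n1
q=onplane(c1,np.argwhere(rim)[:,::-1],.04)[:,:2]*1000; print('rim',len(q),cv2.minEnclosingCircle(q.astype(np.float32)))
rd=n1&((hs[...,0]<8)|(hs[...,0]>172))&(hs[...,1]>90); print('redP',P1[rd].round(4))
br=n1&(hs[...,0]>12)&(hs[...,0]<28)&(hs[...,1]>80)&(P1[...,2]>.04); print('brass',br.sum(),P1[br].mean(0).round(4))
E
python3 a.py|tail -n +3
```

```text
green 2553 ((504.2801818847656, 184.34530639648438), (89.29234313964844, 98.15782928466797), 75.49432373046875)
red 65 [0.5446 0.1728 0.05  ] 166.66872824412553 [2.65092837e-06 3.30000922e-05]
boss ((504.0080871582031, 183.37881469726562), 31.805259704589844) ((503.88934326171875, 183.59530639648438), (62.57476043701172, 62.968570709228516), 126.48910522460938)
stubtop 245 ((504.44586181640625, 184.0320587158203), 9.928818702697754)
flat 67 [0.5092 0.1875 0.1045]
normal [0.82 0.57 0.  ] 34.956821493541405
hub 513 ((518.515869140625, -151.66384887695312), (34.53023910522461, 34.512794494628906), 77.98347473144531)
rim 647 ((518.8643188476562, -151.73126220703125), 29.962976455688477)
redP [[ 0.5434 -0.1562  0.0393]
 [ 0.5442 -0.1573  0.04  ]
 [ 0.5448 -0.1585  0.0392]
 [ 0.5416 -0.1557  0.0392]
 [ 0.5424 -0.1568  0.0402]
 [ 0.5429 -0.1581  0.0391]
 [ 0.5437 -0.1591  0.04  ]
 [ 0.5417 -0.1587  0.0391]
 [ 0.5324 -0.154   0.0724]
 [ 0.5328 -0.1552  0.071 ]
 [ 0.5307 -0.1535  0.0723]
 [ 0.5311 -0.1548  0.0711]
 [ 0.532  -0.1556  0.0731]]
brass 1981 [ 0.5412 -0.1554  0.3497]
```

```bash
python3 - <<'E'
from h import *
A=np.array([.5042,.1838])
def pose(y,z,off=.0015): 
    a=np.radians(y); return [*(A-off*np.array([np.cos(a),np.sin(a)])),z]
f=lambda s:print(s,np.round(telemetry.read_force(),2),np.round(telemetry.read_torque(),2),'op',round(telemetry.read_opening(),4),np.round(telemetry.read_ee_pos(),4),'t',round(telemetry.read_clock(),2))
manip.move_gripper(.5)
manip.move_to(pose(37,.18),down(37)); f('above')
print(manip.move_linear(pose(37,.084),vel=.1,contact_N=8)); f('low')
manip.move_gripper(0,f_grip=25); manip.pause(.3); f('grip')
E
```

```text
above [-0.51  0.47 -0.51] [-0.05 -0.13 -0.02] op 0.4991 [0.5031 0.1829 0.1801] t 5.72
False
low [ 0.52 -0.1  -0.23] [-0.02 -0.09 -0.03] op 0.498 [0.5034 0.1831 0.0846] t 6.83
grip [-2.39 -1.84  6.82] [-0.46  0.43 -0.1 ] op 0.1751 [0.5029 0.1827 0.0841] t 7.71
```

```bash
python3 - <<'E'
from h import *
A=np.array([.5042,.1838])
def pose(y,z,off=.0015): 
    a=np.radians(y); return [*(A-off*np.array([np.cos(a),np.sin(a)])),z]
f=lambda s:print(s,np.round(telemetry.read_force(),2),np.round(telemetry.read_torque(),2),'op',round(telemetry.read_opening(),4),np.round(telemetry.read_ee_pos(),4),'t',round(telemetry.read_clock(),2))
for y in(20,2,-14.4):
    manip.move_to(pose(y,.084),down(y)); f(y)
manip.pause(.3); f('settled'); R=np.array(telemetry.read_tool_rot()).reshape(3,3); print(np.degrees(np.arctan2(R[1,2],R[0,2])))
manip.move_gripper(.5); f('open')
manip.move_linear(pose(-14.4,.2),vel=.15)
manip.move_to([.504,.184,.23],down(-50)); im,dp,c=snap('wrist'); np.savez('w3.npz',im=im,dp=dp,R=c[2],o=c[3])
P=cloud(dp,c); H,S,V=cv2.split(cv2.cvtColor(im,cv2.COLOR_RGB2HSV)); near=np.hypot(P[...,0]-.504,P[...,1]-.184)<.09
g=((H>50)&(H<95)&(S>45)&near&(P[...,2]>.03)&(P[...,2]<.065))
print('green',cv2.minAreaRect((onplane(c,np.argwhere(g)[:,::-1],.05)[:,:2]*1000).astype(np.float32)))
s=near&(P[...,2]>.12)&(P[...,2]<.132); q=onplane(c,np.argwhere(s)[:,::-1],.126)[:,:2]*1000; print('stubtop',len(q),cv2.minEnclosingCircle(q.astype(np.float32)))
bl=(H>100)&(H<130)&(S>90)&near; ff=P[bl&(P[...,2]>.08)&(P[...,2]<.121)]; n=np.linalg.svd(ff-ff.mean(0))[2][2]; print('flat',len(ff),ff.mean(0).round(4),np.degrees(np.arctan2(n[1],n[0])))
save('w3c',cv2.resize(im[120:220,200:320],(720,600),interpolation=cv2.INTER_CUBIC)); print(telemetry.read_clock())
E
```

```text
20 [-3.44 -3.07  7.9 ] [-0.83  0.82 -0.05] op 0.1788 [0.5025 0.183  0.0841] t 8.07
2 [-5.71 -4.14 10.56] [-0.99  1.25 -0.06] op 0.1771 [0.5022 0.1833 0.0841] t 8.46
-14.4 [-8.72 -5.47 11.16] [-1.    1.67 -0.03] op 0.1812 [0.502  0.1838 0.0841] t 8.82
settled [-8.15 -3.99 13.47] [-0.93  1.79 -0.04] op 0.1782 [0.502  0.1838 0.0841] t 9.12
-14.143196491815743
open [-0.69  0.4  -0.04] [-0.03 -0.03  0.01] op 0.5007 [0.5027 0.1842 0.084 ] t 9.78
green ((504.28857421875, 184.45077514648438), (89.48811340332031, 98.17768096923828), 75.53572082519531)
stubtop 248 ((504.44207763671875, 184.37583923339844), 10.109477996826172)
flat 21 [0.5105 0.1822 0.108 ] 164.02956790975966
11.3917
```

View pics/w3c.png

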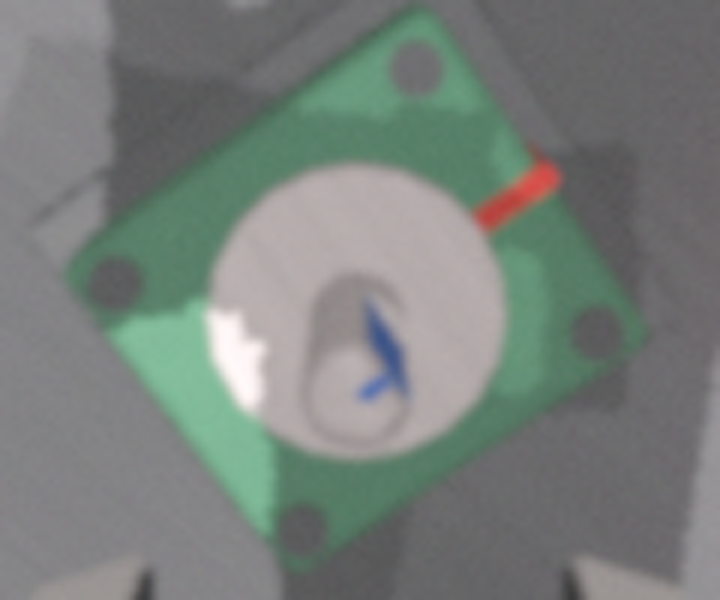

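The flat now points squarely along the red line (blue top mark at (380,385), line at (520,195)). The pads read -14.1° and the block edge -14.5°. Next I'll measure the stub and the pulley from the final yaw so that camera bias cancels.

```bash
python3 - <<'E'
from h import *
def stub():
    im,dp,c=snap('wrist'); P=cloud(dp,c); near=np.hypot(P[...,0]-.504,P[...,1]-.184)<.04
    s=near&(P[...,2]>.12)&(P[...,2]<.132); return np.array(cv2.minEnclosingCircle((onplane(c,np.argwhere(s)[:,::-1],.126)[:,:2]*1000).astype(np.float32))[0])
manip.move_to([.504,.184,.23],down(76)); manip.pause(.2); s2=stub(); print('stub76',s2)
s1=np.array([504.44,184.3]); r=lambda d:np.array([[np.cos(np.radians(d)),-np.sin(np.radians(d))],[np.sin(np.radians(d)),np.cos(np.radians(d))]])
b=np.linalg.solve(r(-50)-r(76),s1-s2); s=s1-r(-50)@b; print('bias',b,'stub',s)
manip.move_to([.518,-.152,.23],down(78)); manip.pause(.2); im,dp,c=snap('wrist'); P=cloud(dp,c)
n=np.hypot(P[...,0]-.518,P[...,1]+.152)<.045
h=n&(P[...,2]>.066)&(P[...,2]<.08); q=onplane(c,np.argwhere(h)[:,::-1],.072)[:,:2]*1000; H=cv2.minAreaRect(q.astype(np.float32)); print('hub',len(q),H)
m=n&(P[...,2]>.036)&(P[...,2]<.046); q=onplane(c,np.argwhere(m)[:,::-1],.04)[:,:2]*1000; print('rim',cv2.minEnclosingCircle(q.astype(np.float32)))
print('hub corrected',np.array(H[0])-r(78)@b, telemetry.read_clock(),np.round(telemetry.read_qpos(),0))
E
```

```text
stub76 [501.69378662 184.26034546]
bias [0.32498381 1.50658181] stub [503.07699581 183.58053993]
hub 514 ((517.053466796875, -151.29127502441406), (33.62836456298828, 34.40583801269531), 78.09308624267578)
rim ((516.5438842773438, -151.2989044189453), 29.80323600769043)
hub corrected [ 518.45955824 -151.92239313] 15.075 [ 42.  14. -37. 106.   9.  63.  79.]
```

```bash
python3 - <<'E'
from h import *
f=lambda s:print(s,np.round(telemetry.read_force(),2),'op',round(telemetry.read_opening(),4),np.round(telemetry.read_ee_pos(),4),'t',round(telemetry.read_clock(),2))
C=[.5178,-.1521]
manip.move_linear([*C,.09],vel=.12); 
print(manip.move_linear([*C,.044],vel=.05,contact_N=6)); f('low')
manip.move_gripper(.2,f_grip=35); manip.pause(.3); f('grip')
if .33<telemetry.read_opening()<.40:
    manip.move_linear([*C,.20],vel=.1); manip.pause(.2); f('up')
    im,dp,c=snap('wrist'); np.savez('w4.npz',im=im,dp=dp,R=c[2],o=c[3]); save('w4',im)
E
```

```text
False
low [0.3  0.6  0.23] op 0.5008 [ 0.518  -0.1521  0.0443] t 17.46
grip [-0.92  0.56  6.86] op 0.363 [ 0.518  -0.1521  0.0443] t 18.12
up [ 0.04 -0.15 -2.95] op 0.36 [ 0.5177 -0.1521  0.1997] t 20.02
```

View pics/w4.png

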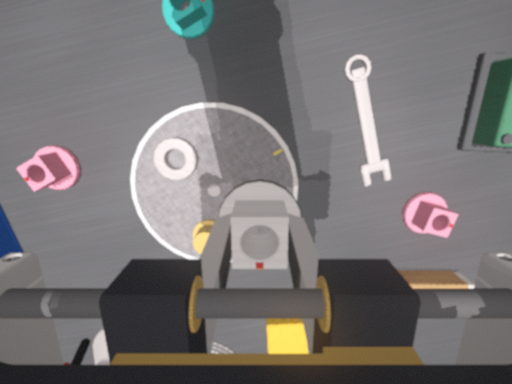

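w4 shows the pulley held squarely between the pads, with its bore at (260,241) and the red mark at (260,266) on the far side. The bearing (175,158) and the bushing (207,240) are still on the platter.

```bash
python3 - <<'E'
from h import *
z=np.load('w4.npz'); K,d,_,_=cal('wrist'); c=(K,d,z['R'],z['o']); im,dp=z['im'],z['dp']; P=cloud(dp,c)
R=np.array(telemetry.read_tool_rot()).reshape(3,3); e=np.array(telemetry.read_ee_pos()); print(np.degrees(np.arctan2(R[1,2],R[0,2])),R.round(4)[2])
L=(P-e)@R*1000
print(L[215,262],L[225,242])
# tool coords; top plane x=-27.7
u=np.arange(384*512)%512; uv=np.argwhere(np.ones((384,512)))[:,::-1]
T=((onplane(c,uv,e[2]+.0277)-e)@R*1000).reshape(384,512,3)
m=(abs(L[...,0]+27.7)<4)&(abs(T[...,2])<15)&(abs(T[...,1])<30)
q=T[m]; print(len(q),'ytop range',np.percentile(q[:,1],[.5,99.5]),'z',np.percentile(q[:,2],[.5,99.5]))
g=cv2.cvtColor(im,cv2.COLOR_RGB2GRAY)[200:275,225:300].astype(np.uint8); print(np.array2string(g[::3,::3]))
hs=cv2.cvtColor(im,cv2.COLOR_RGB2HSV); r=((hs[...,0]<8)|(hs[...,0]>172))&(hs[...,1]>110); r[:, :240]=0; r[:,285:]=0; r[:255]=0;r[285:]=0
print('red',T[r].round(1).mean(0),r.sum())
E
```

```text
78.00362206792339 [-1.e+00  4.e-04  1.e-04]
[-23.84674984  17.45124335   0.83963586] [-27.38197795  12.55311681 -10.94359152]
1747 ytop range [-15.82603872  18.95663286] z [-14.92873803  14.93129574]
[[171 184 184 177 165 164 165 164 164 164 164 163 162 165 163 162 164 162
  165 166 179 181 182 158 119]
 [185 185 186 168 151 151 151 151 150 150 149 149 150 150 152 151 151 149
  148 150 174 182 181 178 108]
 [185 187 185 160 150 152 154 151 151 152 153 153 152 152 151 153 153 151
  153 152 165 183 182 181 158]
 [184 181 181 152 152 152 150 152 151 152 151 151 149 151 151 151 150 151
  152 150 155 180 180 181 177]
 [184 182 171 150 150 150 150 148 150 151 149 150 149 150 149 150 150 150
  148 149 150 171 179 180 180]
 [156 143 147 152 152 151 152 151 152 150 150 150 149 150 150 149 149 150
  149 149 149 144 141 155 171]
 [139 142 176 182 181 181 180 180 180 181 181 180 180 181 180 181 180 180
  181 180 180 167 138 136 137]
 [140 141 176 183 182 183 182 182 182 183 182 181 182 181 182 181 183 183
  182 181 181 167 138 138 139]
 [140 139 172 185 184 184 184 185 185 184 178 173 173 179 18
[... 1064 characters left out ...]
  186 186 184  96  55  59 125]
 [ 57  56 135 185 185 185 184 179 166 154 150 150 149 149 154 171 181 184
  183 184 182 102  53  56 109]
 [ 56  57 184 183 183 182 182 182 181 178 174 171 171 173 178 182 181 181
  182 181 181 110  52  53  88]
 [ 54  54 156 184 184 184 184 185 183 183 156 108 109 176 184 183 184 183
  184 182 183 126  55  51  67]
 [ 55  58 145 187 187 188 188 186 186 187 167  92  95 178 187 186 185 186
  186 185 184 128  54  53  61]
 [ 49  66 133 148 148 147 150 148 150 151 145 136 133 145 146 147 148 148
  149 148 148 127  59  51  52]
 [ 52  87 130 131 131 134 132 132 129 130 129 128 131 128 130 130 133 129
  130 128 129 127  69  48  54]]
red [-27.7     -13.975    -0.70625] 32
```

```bash
python3 - <<'E'
from h import *
z=np.load('w4.npz'); K,d,_,_=cal('wrist'); c=(K,d,z['R'],z['o']); im=z['im']
R=np.array(telemetry.read_tool_rot()).reshape(3,3); e=np.array(telemetry.read_ee_pos())
t=lambda uv:((onplane(c,uv,e[2]+.0277)-e)@R*1000).round(2)
g=cv2.cvtColor(im,cv2.COLOR_RGB2GRAY).astype(int)
print(g[210:222,245],g[262:274,245],g[220:232,261],g[252:266,261]); 
print(t([(260,216.5),(260,267.5),(260,225.5),(260,258.5),(231.5,240),(288,240)]))
b=(g<165)[220:264,238:285].astype(np.uint8); n,l,s,ce=cv2.connectedComponentsWithStats(b); i=1+np.argmax(s[1:,4]); k=np.argwhere(l==i)[:,::-1]+[238,220]; T=t(k); print(s[i],T.min(0),T.max(0),T.mean(0))
for q in([.5031,.1836,.16],[.5031,.1836,.09]): print(np.round(manip.inverse_kinematics(q,down(75.7)),0))
E
```

```text
[150 152 149 149 149 150 159 172 180 183 183 182] [182 184 185 187 186 183 171 150 134 133 133 131] [183 182 181 181 173 158 145 137 138 138 137 139] [149 147 149 149 150 149 151 162 171 168 144 109  93  92]
[[-27.69  18.02  -0.36]
 [-27.71 -15.48  -0.34]
 [-27.7   12.37  -0.36]
 [-27.7   -9.3   -0.35]
 [-27.7    3.04 -17.35]
 [-27.7    3.03  16.34]]
[   2    5   39   35 1062] [-27.7   -9.64 -12.33] [-27.7   12.69  10.45] [-27.7          1.66672316  -0.78725989]
[ 12.  20. -47. 110.  17.  57.  33.]
[  9.  25. -44. 114.  23.  50.  28.]
```

```bash
python3 - <<'E'
from h import *
f=lambda s:print(s,np.round(telemetry.read_force(),2),np.round(telemetry.read_torque(),2),'op',round(telemetry.read_opening(),4),np.round(telemetry.read_ee_pos(),4),'t',round(telemetry.read_clock(),2))
R=down(75.7); A=[.5031,.1840]
manip.move_to([*A,.2],R); manip.move_linear([*A,.147],vel=.1,ori=R); manip.pause(.3); f('above')
hit=manip.move_linear([*A,.118],vel=.02,contact_N=5); f(hit)
if not hit: manip.pause(.3); f('in')
E
```

```text
above [ 0.59  0.16 -3.15] [ 0.05 -0.17  0.01] op 0.3572 [0.5033 0.1841 0.1474] t 22.33
False [-0.07  0.24 -2.53] [ 0.07 -0.17 -0.  ] op 0.3583 [0.5032 0.184  0.1181] t 23.93
in [ 0.03 -0.88 -3.61] [ 0.05 -0.12 -0.01] op 0.3626 [0.5031 0.184  0.118 ] t 24.23
```

It is on the stub with no contact. I'll lower the rest of the way.

```bash
python3 - <<'E'
from h import *
f=lambda s:print(s,np.round(telemetry.read_force(),2),np.round(telemetry.read_torque(),2),'op',round(telemetry.read_opening(),4),np.round(telemetry.read_ee_pos(),4),'t',round(telemetry.read_clock(),2))
print(manip.move_linear([.5031,.184,.0903],vel=.02,contact_N=6)); manip.pause(.4); f('end')
R=np.array(telemetry.read_tool_rot()).reshape(3,3); print(np.degrees(np.arctan2(R[1,2],R[0,2])))
im,dp,c=snap('wrist'); s,_,_=snap('scene')
save('fin',np.hstack([cv2.resize(im[190:290,210:310],(400,400)),cv2.resize(s[105:185,235:315],(400,400),interpolation=cv2.INTER_CUBIC)]))
save('fin2',s)
E
```

```text
False
end [-0.41 -0.41 -3.29] [ 0.03 -0.16  0.02] op 0.3581 [0.5031 0.184  0.0903] t 26.17
75.7004478908031
```

View pics/fin.png

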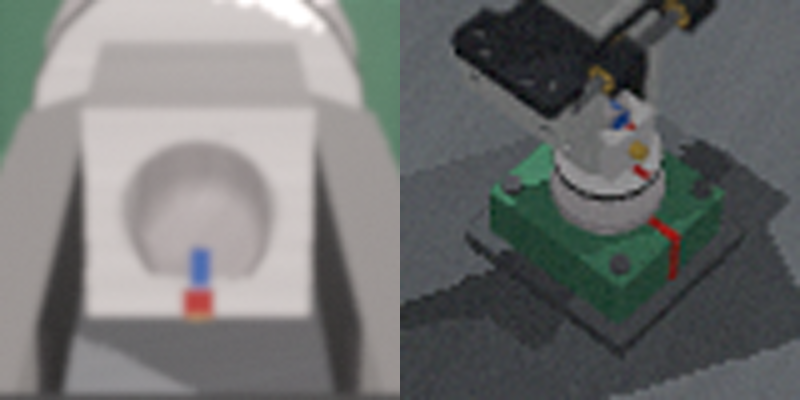

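View pics/fin2.png

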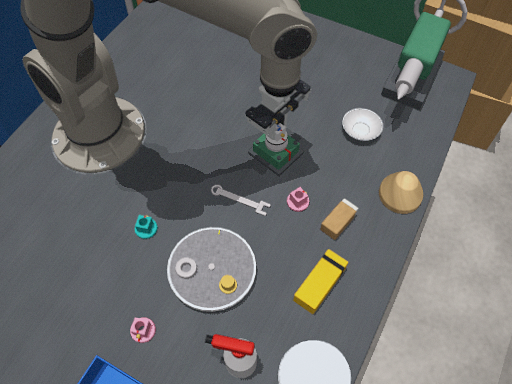

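The stub is in the bore. Its blue mark (200,265), the hub's red mark (198,302) and the block's red line all line up, and the bearing and bushing stand on the platter.

```bash
python3 -c "
from h import *
print(telemetry.read_clock()); print(job.finish_job())"
```

```text
26.2667
the job is handed in; nothing more can be done
None
```

I turned the stub so its flat faces the red line, then lowered the pulley over it with the set-screw pointing the same way. I handed the job in at 26.3 s, with the pulley still gripped.

- **Flat:** I pinched the stub with one finger on the blue flat (opening about 17 mm). I turned it until the pads read -14.1°; the block edges measured -14.5°, so the two differ by about 0.4°. The red line itself measured less sharply, at -13.3° by its own direction and -15.2° by its position from the stub.
- **Pulley:** I lowered it with the screw at -14.3° and met no contact. By my figures the hub centre is at 102 mm, level with the flat's middle, and the underside is about 16 mm above the boss.
- **Last checks:** The side forces were under 1 N, and the only vertical load was about 3 N from the pulley's weight. In the last pictures the stub's blue mark, the hub's red mark and the index line are in one line. The bearing and bushing are still on the platter, and the other things on the bench look unmoved.
- **Disagreement:** The wrist camera was off by about 1.5 mm along the tool's y axis. Views from two yaws corrected it. The stub's place across the jaws stayed unsure by about 0.5 mm, inside the bore's 1.5 mm clearance.

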